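Feel for the vise's release notch and press the key inside

TASK

With a fingertip, touch the top of the engraving vise's steel rim beside the long pointer, then sweep the fingertip along the rim anticlockwise (seen from above), past the round stud, until you find the wide notch in the rim; press the release key inside the notch fully down, then take the hand away. Nothing is picked up: the brass holder standing in the vise and the things lying around it stay where they are.

Things in the scene. Friction and masses are not known exactly. Their poses are not given: they have to be found in the camera images.
- vise: Round engraving vise, dark steel, fixed to the bench, 150 mm across its rim, 100 mm high. Origin: centre of its underside on the bench, z up; its x axis points from its axis to the long pointer. Its top is a flat steel rim ring, inner radius 53 mm, outer 75 mm; inside it a dish 24 mm deep, outside it a shoulder 24 mm below the rim top, out to radius 81 mm. The ring does not turn by hand.
- rim_centre (a point): Middle of the rim ring, level with its top face. The one wide notch is cut through the ring from inside to outside: 56 mm wide at the middle of the rim, 46 mm at its inner edge. Its middle lies anywhere from 117 to 280 degrees anticlockwise (from above) of the long pointer, other each time. Two thin dark lines across the rim are only engraved marks, flush with it.
- start_point (a point): Point on the top face of the rim, at the middle of its width (64 mm from the vise's axis), beside the long pointer: a light-metal bar 8 mm wide that sticks out to 108 mm from the vise's axis, its top 5 mm below the rim top. The notch is never here.
- stud_point (a point): Point on the top face of the rim, at the middle of its width (64 mm from the vise's axis), beside the round stud (12 mm across, top 5 mm below the rim top, outside the rim), 70 degrees anticlockwise of the long pointer. The notch is never here; it always comes later in the sweep.
- key (a joint): Travel of the release key, a dark ribbed steel pad 20 mm (radial) by 46 mm that is the floor of the wide notch: 0 = up (10 mm below the rim top), 0.006 m = fully down (16 mm below). It slides straight down under about 6 N and stays where it is left (no spring). Press near the middle of the notch: close to its walls a finger that widens above the tip can catch on the rim.
- holder_mid (a point): Brass work holder, a loose stepped post 34 mm across its foot and 42 mm tall, standing in the middle of the vise's dish and rising 18 mm above the rim top; this point is at its axis, half-way up. To be left alone.
- jar_mid (a point): Bystander: small amber glass jar with black cap, 44 mm across, 55 mm tall, on the bench; point at its centre. To be left alone.
- stake: Bystander: small steel stake, 44 mm across its foot, 60 mm tall; origin at the centre of its underside on the bench. To be left alone.
- graver: Bystander: hand graver with a dark wooden handle, 130 mm long, lying on the bench along its x axis; origin near its middle, at bench level. To be left alone.
Not all that is in view belongs to the job. There is more than one size of the vise; the job needs the smaller. Of the things shaped like the part that bears holder_mid, the brass one is meant.

How it is judged (in metres and radians):
On the way, in this order (a step that is already met when the one before it is completed fails the run):
1. a fingertip touches the vise's rim beside the long pointer (within 30 mm) (contact force between the fingers and vise above 0.3 N and horizontal distance between the grasp point and start_point below 0.03 m), for 0.02 s.
2. the fingertip touches the rim beside the round stud (within 30 mm), on its way to the notch (contact force between the fingers and vise above 0.3 N and horizontal distance between the grasp point and stud_point below 0.03 m), for 0.02 s.
3. the release key in the notch is pressed at least 5 of its 6 mm down (value of joint key above 0.005 m), for 0.1 s.
At the end, for the whole second after the job is handed in: The release key is at least 5 mm down (of 6) and stays there; the brass holder stands upright and at rest in the vise, within 14 mm of its axis (value of joint key above 0.005 m and horizontal distance between holder_mid and vise below 0.014 m and angle between holder_mid's own z axis and vertical below 0.15 rad and linear speed of holder below 0.02 m/s); the robot touches nothing.
It fails at once if the brass holder is lifted, carried or shoved (more than 12 mm) (distance of holder_mid from where it was at the start of the episode above 0.012 m).
It fails at once if the jar, stake or graver is lifted, carried or shoved (more than 20 mm) (distance of any of jar_mid, stake, graver from where it was at the start of the episode above 0.02 m).
It also fails if it takes over 72 s, if anything falls off the work surface, if the arm or the gripper's body presses on something with over 40 N, if the wrist force passes 120 N, or if a joint passes its speed limit or range.

ROBOT

A 7-joint arm with a two-finger parallel gripper is mounted at the origin on the work surface. World frame = base frame: x ahead of the robot, y to its left, z up, the work surface at z = 0. Lengths are in mm, angles in rad, forces in N, time in s.
With the tool pointing down it reaches from about 425 to 875 mm from the base axis. Payload 8.4 kg.
Tool frame: the origin (TCP) lies midway between the tips of the shut fingers; the grasp point (between the pads) lies 19 mm behind it; x points along the fingers, y is the direction in which the jaws open and shut, and the axes are right-handed (so a half turn about x gives the same grasp; the last joint's range is limited). The gripper opens to 87 mm and grips with 3 to 60 N. Pads are 19 mm wide; open, the fingers measure 117 mm over their backs; the gripper's body (75 mm by 190 mm) begins 51 mm behind the grasp point.
Start: joints at [1.146, 0.333, 0.04, 1.465, -0.013, 1.343, -0.059], TCP at [208.02, -615.785, 222.546] pointing down, gripper open.
Joint ranges: [-2.58, 2.58], [-0.38, 2.09], [-1.3, 1.39], [0.25, 2.4], [-1.5, 4.64], [0.08, 2.09], [-2.65, 2.65]. Speed limits (rad/s): [2.22, 2.22, 2.79, 2.79, 3.14, 3.14, 3.14].

INTERFACE

Orientations are given as a unit quaternion [x, y, z, w].
In Python, from rig import move_pose, move_straight, set_joints, let_go, grasp, dwell, inverse_kinematics, observe, capture, get_calibration, Unreachable, hand_in, recognise gives the robot as it stands. Calls block until the motion is done:
- move_pose(position, orientation): joint-space move of the TCP to a pose.
- move_straight(position, feed=150, rot=None, f_stop=None): straight line of the TCP; rot=None keeps the orientation; feed is the mean speed in mm/s. With f_stop (N) it stops when the force on the tool has changed by that much, and returns True; else False.
- set_joints(angles): joint-space move.
- let_go() and grasp(): open the fingers fully, or close them until they stop; the grip force is fixed at half the most.
- dwell(seconds).
- inverse_kinematics(position, orientation): joint angles nearest the present ones, or None.
- observe(): the state.
- capture(name): name is "scene" or "top" or "wrist"; returns the picture (480x640x3 uint8, red, green, blue); there is no depth.
- get_calibration(name): a dict with "vfov" (degrees; the focal length in pixels is half the picture's height over the tangent of half this angle, whatever the lens; pixels are square), "cx", "cy" (the principal point, pixels), "extrinsics" (4x4, takes a point from camera to world coordinates); the wrist camera has in their place "mount" (4x4, takes a point from camera to tool coordinates, whose origin is the TCP and whose axes are the tool frame's). Camera axes: x right, y down, z forward; pixel columns grow to the right and rows downward; lengths in mm; the calibration is good to about 2 mm. A picture is of the moment at which its call begins: read the wrist's pose just before it. get_calibration takes no time and is no camera call.
A pose or a line that the arm cannot do raises Unreachable and nothing moves.
- hand_in(): hands the job in, once; it reports no verdict.
Trained networks look in the newest picture that a camera, given by its name, has taken for a name from the list of things; names that differ only in an ending like _2 or _b are one class to them, and where a whole thing is asked for, a point or a joint stands for the part that bears it (a point fixed in the world has none). Each returns a list of dicts, best first, with "conf" (0 to 1); they miss things now and then, are a little off and sometimes report something else, mostly with a low value. They report only what shows in the picture. A call takes as long as a camera call. They do not tell look-alikes from the thing itself.
- recognise(camera, query): "rect" ([centre column, centre row, width, height] in pixels, round what is visible of it).
The state is a dict: "clock": time; "joint_positions": joint angles; "qd": joint speeds; "tau": joint torques, N m; "tool_pos": TCP position; "tool_rot": TCP orientation; "wrist_force": force on the tool from outside, world axes, zero at the start; "wrist_torque": the same for the moment, N m; "finger_gap": opening from 0.0 (shut) to 1.0 (fully open).
Only numpy, scipy, OpenCV 4.12 (cv2) and the standard library are available. Lean on these libraries where they do the work, as an engineer would, in place of code of your own. Each camera call takes 0.05 s, during which the arm holds its last target. There are 200 camera calls.

## Working session

There is one attempt and no reset: what is moved stays moved. The work goes in short steps, each a Python script; the robot and the scene stay as the last script left them, time stands still between calls to the robot, and variables do not carry over. Pictures are saved under pics/ and viewed, about 8 in all and at most 12, crops included, and the job is handed in when it is done.

```bash
mkdir -p pics; ls; python3 - <<'E'
from rig import *
import cv2
for n in ["scene","top"]:
    im=capture(n); cv2.imwrite(f"pics/{n}0.png",im[:,:,::-1])
    c=get_calibration(n); print(n,c)
    for q in ["vise","holder_mid","key","jar_mid","stake","graver"]:
        print(q,[(round(d["conf"],2),[round(v) for v in d["rect"]]) for d in recognise(n,q)])
print(get_calibration("wrist"));print(observe())
E
```

```text
pics
scene {'vfov': 46.16489562340137, 'cx': 319.8160488285202, 'cy': 237.46343684330986, 'extrinsics': array([[ 7.47594720e-01,  4.34738666e-01, -5.02100017e-01,
         1.02186700e+03],
       [ 6.64082193e-01, -4.78092754e-01,  5.74823590e-01,
        -4.98986515e+02],
       [ 9.84766107e-03, -7.63170761e-01, -6.46121825e-01,
         7.08829874e+02],
       [ 0.00000000e+00,  0.00000000e+00,  0.00000000e+00,
         1.00000000e+00]])}
vise [(0.72, [326, 266, 99, 96]), (0.72, [286, 355, 88, 18]), (0.65, [281, 165, 112, 105])]
holder_mid [(0.83, [324, 244, 21, 28]), (0.57, [244, 255, 15, 29])]
key [(0.73, [310, 163, 39, 22]), (0.48, [315, 225, 27, 8])]
jar_mid [(0.73, [380, 226, 23, 34])]
stake [(0.67, [232, 300, 24, 44]), (0.33, [315, 225, 26, 10])]
graver [(0.87, [287, 356, 87, 16]), (0.48, [326, 265, 110, 99])]
top {'vfov': 55.97345055473421, 'cx': 321.1227366534091, 'cy': 247.97794261065272, 'extrinsics': array([[ 1.99832450e-02, -9.84877479e-01,  1.72095963e-01,
         4.03638212e+02],
       [-9.99797609e-01, -1.92844241e-02,  5.73171845e-03,
         5.91344769e+01],
  
[... 894 characters left out ...]
]])}
{'clock': 0.7, 'joint_positions': array([ 1.14581535,  0.33316717,  0.03986351,  1.46540297, -0.01341666,
        1.34332409, -0.05850089]), 'qd': array([-0.00158909, -0.00058208, -0.00015614, -0.00165017, -0.00124167,
       -0.00014648,  0.00160393]), 'tau': array([ 7.77768446e-05, -6.55935574e+01,  1.33238532e+00, -4.03993785e+01,
       -5.99957351e-02,  3.47930531e-02,  6.81032225e-05]), 'tool_pos': array([ 208.03422313, -615.76900361,  222.56515528]), 'tool_rot': array([ 0.69775659,  0.11468743, -0.69773663,  0.11465658]), 'wrist_force': array([-0.01292497, -0.2358483 , -0.55711062]), 'wrist_torque': array([-0.00151145,  0.03626669,  0.00488279]), 'finger_gap': 1.0020033637525827}
```

```bash
python3 - <<'E'
import cv2
a=cv2.imread("pics/top0.png");b=cv2.imread("pics/scene0.png")
cv2.imwrite("pics/top1.png",cv2.resize(a[150:450,150:500],(700,600),interpolation=cv2.INTER_CUBIC))
cv2.imwrite("pics/scene1.png",cv2.resize(b[90:390,180:460],(560,600),interpolation=cv2.INTER_CUBIC))
E
```

```text
(no output)
```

View pics/top1.png

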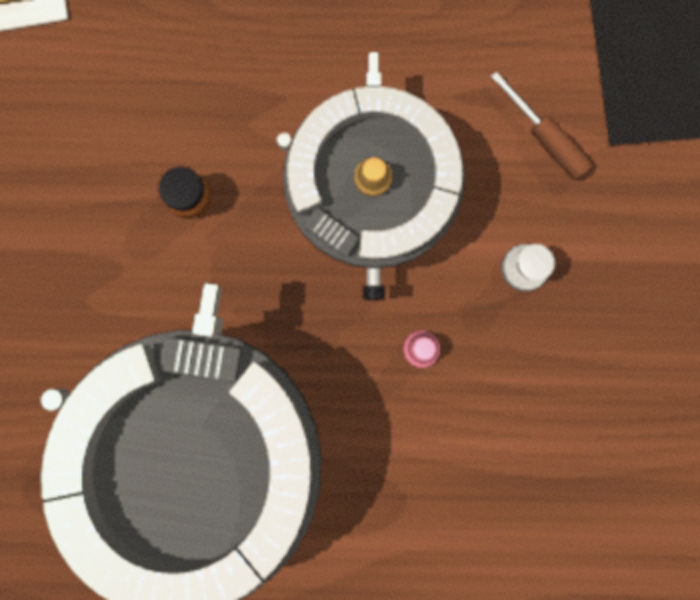

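View pics/scene1.png

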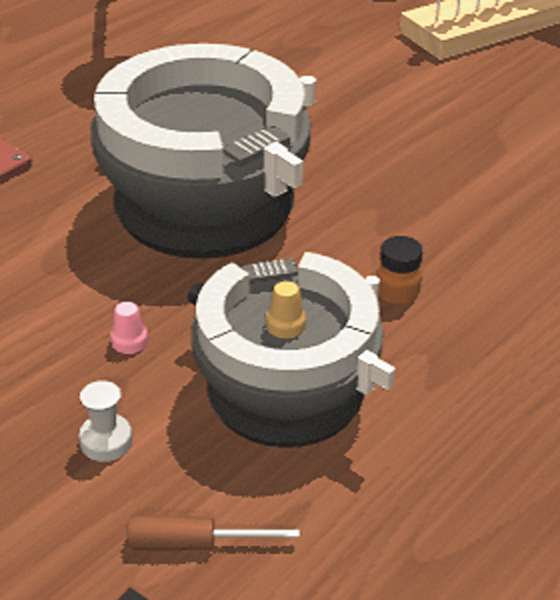

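Top view (crop = 2× zoom from pixel (150,150)): the small vise is centred near pixel (337,236). Its pointer points up the image (world +x), the stud is on the left at about (292,220), and the key is in the notch at lower left, about (317,266). The large vise at lower left is a decoy, and so is the pink holder. Next I'll fit the geometry.

```bash
cat > h.py <<'E'
from rig import *
import numpy as np, cv2
from scipy.spatial.transform import Rotation as R
def plane(cal,uv,z,T=None):
    T=cal["extrinsics"] if T is None else T
    f=240/np.tan(np.radians(cal["vfov"]/2)); uv=np.atleast_2d(uv).astype(float)
    d=np.c_[(uv[:,0]-cal["cx"])/f,(uv[:,1]-cal["cy"])/f,np.ones(len(uv))]@T[:3,:3].T
    return (T[:3,3]+d*((z-T[2,3])/d[:,2])[:,None])[:,:2]
def quat(ydir):  # tool down, jaw axis along ydir (deg)
    a=np.radians(ydir); x=np.array([0,0,-1.]); y=np.array([np.cos(a),np.sin(a),0])
    return R.from_matrix(np.c_[x,y,np.cross(x,y)]).as_quat()
E
python3 - <<'E'
from h import *
from scipy.optimize import least_squares
im=cv2.imread("pics/top0.png"); c=get_calibration("top")
m=((im.min(2)>140)).astype(np.uint8)
m[:180]=0; m[285:]=0; m[:,:284]=0; m[:,385:]=0
n,l,s,_=cv2.connectedComponentsWithStats(cv2.morphologyEx(m,cv2.MORPH_OPEN,np.ones((6,6))));
k=(l>0)&(m>0)
v,u=np.nonzero(k); P=plane(c,np.c_[u,v],100)
print(s)
# fit ring: soft count
from scipy.optimize import minimize
cost=lambda p:np.sum(np.clip(np.abs(np.hypot(*(P-p).T)-64)-10.5,0,6)**2)
r=minimize(cost,plane(c,[337,236],100)[0],method="Nelder-Mead");C=r.x
print("C",C,r.fun,len(P))
d=P-C;a=np.degrees(np.arctan2(d[:,1],d[:,0]))%360
rr=np.hypot(*d.T);h=np.histogram(a[(rr>56)&(rr<72)],bins=72,range=(0,360))[0];print(h)
for nm,uv,z in [("pointer",[337,178],95),("stud",[291.7,220],95),("keyc",[316.5,265.5],90)]:
    q=plane(c,uv,z)[0]-C;print(nm,np.hypot(*q),np.degrees(np.arctan2(q[1],q[0])))
print("big",plane(c,[240,384],150),"jar",plane(c,[242,240],50),"holder",plane(c,[337,234],118))
for t in range(-180,181,45):
  a=np.radians(150);print(t,inverse_kinematics([*(C+64*np.array([np.cos(a),np.sin(a)])),84],quat(t)), inverse_kinematics([*(C+[64,0]),100],quat(t)) is not None)
E
```

```text
[[     0      0    640    480 304576]
 [   294    187     88     93   2624]]
C [561.18167281  36.42984706] 1129.2483952454497 2423
[27 30 21 21 28 28 28 29 29 29 29 28 30 27 29 29 30 27 31 29 29 30 32 29
  6  0  0  0  0  0  0  0  0  0 22 29 33 30 31 30 31 31 30 31 31 28 30 30
 30 30 19 30 28 26 31 29 29 29 29 28 29 29 29 29 29 29 28 30 28 28 29 30]
pointer 103.3161109646564 0.8422842354259497
stud 83.45224193604498 72.37531250692942
keyc 63.53114317202488 147.0331081475394
big [[315.46442986 182.67466601]] jar [[557.7443203  209.29591889]] holder [[558.26962605  37.21167327]]
-180 [ 0.72423791  0.364512   -1.08942271  1.92182319  0.36757537  1.07439978
  2.62344981] True
-135 [-1.11617115  0.27129442  1.02452533  2.00079368 -0.2730393   1.01435911
 -2.31768106] True
-90 [ 0.47357418  0.26087352 -0.77543705  1.93087677  0.21189455  1.03234925
 -1.96533358] True
-45 [ 0.54799359  0.28314738 -0.864135    1.92796787  0.24884354  1.0406542
 -1.20920774] True
0 [ 0.55595353  0.28584087 -0.87378264  1.92766705  0.25314176  1.04168469
 -0.42721654] True
45 [ 0.5669387   0.28967116 -0.88715616  1.92725532  0.25919867  1.04316007
  0.35337973] True
90 [ 0.58872239  0.29768068 -0.91389408  1.92645071  0.27166591  1.04628341
  1.12889023] True
135 [ 0.72423791  0.364512   -1.08942271  1.92182319  0.36757537  1.07439978
  1.83805164] True
180 [ 0.72423791  0.364512   -1.08942271  1.92182319  0.36757537  1.07439978
  2.62344981] True
```

Centre is about (561, 36). The notch runs from about 121° to 171°, so its middle is near 146°. I'll move above the start point with the fingers shut and check with the wrist camera.

```bash
python3 - <<'E'
from h import *
C=np.array([561.2,36.4]); q=quat(56)
grasp()
p=observe()["tool_pos"]; move_straight([p[0],p[1],280],feed=200)
a=np.radians(1); move_pose([*(C+64*np.array([np.cos(a),np.sin(a)])),190],q)
o=observe(); im=capture("wrist"); cv2.imwrite("pics/w1.png",im[:,:,::-1])
c=get_calibration("wrist"); T=np.eye(4);T[:3,:3]=R.from_quat(o["tool_rot"]).as_matrix();T[:3,3]=o["tool_pos"];T=T@c["mount"]
np.save("T1.npy",T)
for k in ["clock","tool_pos","finger_gap","wrist_force","joint_positions"]: print(k,o[k])
# overlay predicted rim
f=240/np.tan(np.radians(c["vfov"]/2)); vis=im[:,:,::-1].copy(); Ti=np.linalg.inv(T)
def pix(P):
    P=Ti[:3,:3]@P+Ti[:3,3]; return (int(c["cx"]+f*P[0]/P[2]),int(c["cy"]+f*P[1]/P[2])) if P[2]>20 else None
for r in (53,75):
  for t in range(0,360,4):
    x=pix(np.array([*(C+r*np.array([np.cos(np.radians(t)),np.sin(np.radians(t))])),100]))
    if x: cv2.circle(vis,x,2,(0,0,255) if abs(t-146)>25 else (0,255,0),-1)
cv2.imwrite("pics/w1o.png",vis)
E
```

```text
clock 5.4083
tool_pos [625.35164235  36.14243856 189.94538997]
finger_gap 0.0068144749944176
wrist_force [ 1.06473954 -0.12932524 -0.00409516]
joint_positions [ 0.42388459  0.39130607 -0.71407314  1.53941274  0.26207505  1.30895087
  0.65430497]
```

View pics/w1o.png

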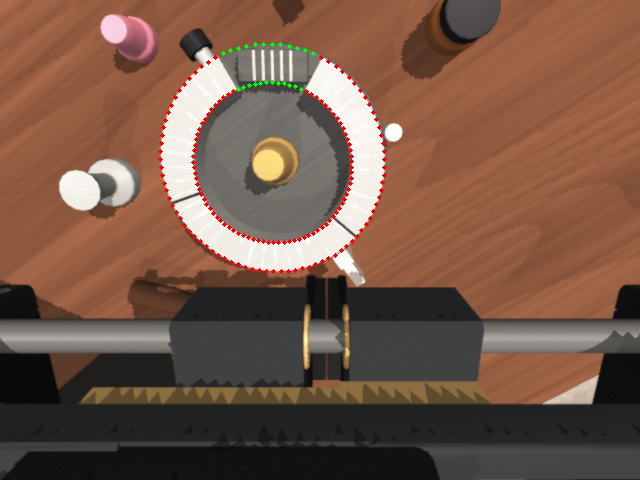

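The overlay fits the rim and notch within about a pixel or two. The pointer is at the lower right, the stud at (393,132) and the key at (272,65). Now touch and sweep.

```bash
python3 - <<'E'
from h import *
C=np.array([561.2,36.4])
pt=lambda t,z:[*(C+64*np.array([np.cos(np.radians(t)),np.sin(np.radians(t))])),z]
move_straight(pt(1,112),feed=150)
hit=move_straight(pt(1,94),feed=15,f_stop=3)
o=observe(); z=o["tool_pos"][2]; print(hit,o["tool_pos"],o["wrist_force"],o["clock"])
if not hit: raise SystemExit
dwell(0.1); zc=z-0.3; F0=observe()["wrist_force"]; print(F0)
for t in range(5,147,4):
    move_straight(pt(t,zc),feed=40)
    o=observe(); F=o["wrist_force"]; print(t,o["tool_pos"].round(1),F.round(1))
    if t<121:
        if F[2]<2: zc-=0.4
        elif F[2]>10: zc+=0.3
    if np.linalg.norm(F)>40: break
print(observe()["clock"])
E
```

```text
True [625.15726128  37.51168486 100.56312998] [-2.51167045 -0.53131753  5.79635176] 6.9083
[-0.39438935  0.16838795  6.15405938]
5 [625.2  42.4 100.5] [0.4 0.3 3.9]
9 [624.7  46.4 100.6] [ 1.  -0.9  5.1]
13 [623.9  50.6 100.6] [ 0.4 -0.8  5.7]
17 [622.7  54.9 100.5] [-0.1 -2.1  5.4]
21 [621.2  59.3 100.6] [ 0.1 -2.1  6.8]
25 [619.5  63.3 100.5] [-0.3 -1.3  5.7]
29 [617.5  67.4 100.5] [ 0.5 -0.9  6.5]
33 [615.1  71.3 100.5] [ 0.7 -1.   5.9]
37 [612.6  75.  100.5] [ 0.9 -0.5  5.7]
41 [609.8  78.5 100.6] [ 0.9 -1.   7. ]
45 [606.7  81.8 100.5] [ 0.2 -1.1  6.6]
49 [603.4  84.9 100.5] [ 0.4 -0.8  6. ]
53 [599.9  87.8 100.5] [ 0.1 -0.4  5.6]
57 [596.3  90.3 100.6] [ 0.8 -0.6  5.8]
61 [592.4  92.6 100.5] [0.9 0.2 6.5]
65 [588.3  94.8 100.5] [ 0.8 -0.9  6.9]
69 [584.   96.6 100.5] [ 1.4 -1.   5.5]
73 [579.7  98.1 100.5] [ 0.8 -1.   6.6]
77 [575.3  99.3 100.5] [ 1.  -0.2  7.2]
81 [570.7 100.2 100.5] [ 1.8 -0.9  7.1]
85 [566.2 100.8 100.5] [ 0.5 -0.6  6.2]
89 [561.7 101.  100.5] [3.  0.3 6.6]
93 [557.1 101.  100.5] [ 1.3 -0.1  6.6]
97 [552.6 100.6 100.5] [1.3 0.9 7. ]
101 [548.2  99.9 100.5] [2.1 1.3 6.8]
105 [543.8  98.8 100.5] [2.9 0.  7.8]
109 [539.5  97.5 100.5] [1.2 0.1 7.7]
113 [535.3  96.  100.5] [1.6 1.2 6.8]
117 [531.2  94.1 100.5] [1.5 1.9 7.2]
121 [527.2  91.9 100.4] [2.3 2.  7.5]
125 [523.3  89.3 100.2] [1.6 1.8 6.9]
129 [519.2  85.6  99.5] [-0.7  1.1  2.3]
133 [516.9  82.7  99.8] [ 0.8 -0.1 -0.6]
137 [514.2  79.7 100.2] [-0.1  0.8 -0.2]
141 [511.4  76.4 100.3] [-0.5  0.4  0.5]
145 [508.6  72.8 100.2] [ 1.3  0.3 -0.3]
16.3167
```

The force dropped off at about 127–133°, so the fingertip is over the notch. Now press at its middle.

```bash
python3 - <<'E'
from h import *
C=np.array([561.2,36.4])
pt=lambda t,z:[*(C+64*np.array([np.cos(np.radians(t)),np.sin(np.radians(t))])),z]
move_straight(pt(146,100),feed=30)
print(move_straight(pt(146,91.5),feed=20,f_stop=12),observe()["tool_pos"],observe()["wrist_force"])
print(move_straight(pt(146,82.5),feed=10,f_stop=25)); o=observe(); print(o["tool_pos"],o["wrist_force"])
dwell(0.3); o=observe(); print(o["tool_pos"],o["wrist_force"],o["clock"])
E
```

```text
False [508.08296308  72.25869971  91.42692368] [ 0.71305237  0.22607246 -0.00993688]
True
[508.30846847  72.26117639  84.37430589] [-2.24798843 -0.27793705  7.12682509]
[508.27344272  72.26053128  84.36316091] [-1.98466474 -1.20563181  7.18816229] 18.2917
```

The stop came 16.2 mm below the rim level I touched, which matches fully down. Retract and look.

```bash
python3 - <<'E'
from h import *
p=observe()["tool_pos"]
move_straight([p[0],p[1],130],feed=60); move_straight([p[0],p[1],240],feed=150)
move_pose([640,-60,260],quat(56)); dwell(0.3)
im=capture("wrist"); im2=capture("top"); im3=capture("scene")
z=[cv2.resize(im3[200:330,260:390],(400,400)),cv2.resize(im2[170:300,270:400],(400,400),interpolation=2)]
cv2.imwrite("pics/end.png",np.hstack(z)[:,:,::-1])
o=observe(); print(o["clock"],o["tool_pos"],o["wrist_force"])
E
```

```text
21.325 [639.86871605 -59.73771393 260.25655541] [-0.67477336 -0.26399696  0.27930957]
```

View pics/end.png

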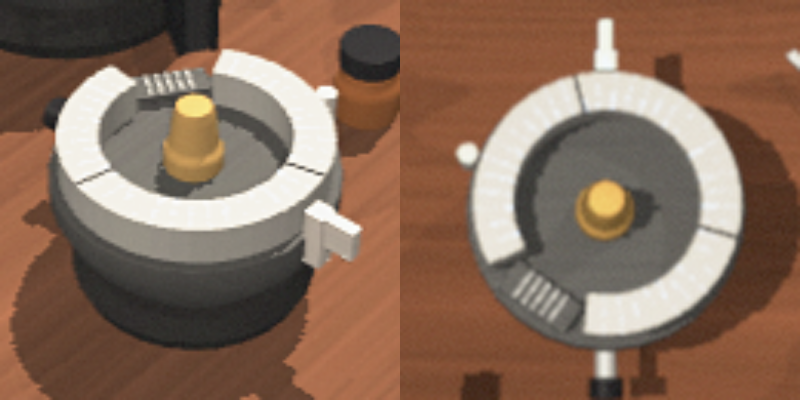

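The view shows the key sunk in the notch (left panel around (172,85)), the brass holder upright in the middle, and the hand clear of everything. Handing in.

```bash
python3 -c "
from rig import *
hand_in()"
```

```text
the job is handed in; nothing more can be done
```

The release key is pressed fully down and the job is handed in. That is by my own checks, since handing in returns no verdict.

- **Touch and sweep:** With the fingers shut, I touched the small vise's rim beside the long pointer (contact at z = 100.6 mm, about 6 N). I then swept anticlockwise past the stud, with 4–8 N of contact measured at every 4° check. The force dropped off at about 127–133°, where the notch begins, as the camera fit had predicted.
- **Key press:** I pressed at the middle of the notch, about 146° in world angle and roughly 145° from the pointer. The fingertip met a hard stop 16.2 mm below the rim level I had touched, against 16 mm for fully down.
- **Final state:** After I took the hand away, the wrist force was close to zero. The last pictures show the brass holder upright in the middle and the jar apparently untouched. I did not re-check the stake and graver at the end, but the hand never came near them.
- **Time:** The clock was at about 21 s of the 72 s allowed when I handed in. No check failed or disagreed.

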